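# Turn a circuit board over for its second-side inspection

## Robot

A 7-joint arm with a two-finger parallel gripper is mounted at the origin on the work surface. World frame = base frame: x ahead of the robot, y to its left, z up, the work surface at z = 0. Lengths are in m, angles in rad, forces in N, time in s.
With the tool pointing down it reaches from about 0.425 to 0.8 m from the base axis. Payload 8.3 kg.
Tool frame: the origin (TCP) lies on the centre line of the jaws, within the pads' length; the fingertips stand 25 mm ahead of it and the grasp point (between the pads) lies 6 mm ahead of it; z points along the fingers, y is the direction in which the jaws open and shut (so a half turn about z gives the same grasp; the last joint's range is limited). The gripper opens to 85 mm and grips with 20 to 120 N. Pads are 22 mm wide; open, the fingers measure 114 mm over their backs; the gripper's body (76 mm by 85 mm) begins 54 mm behind the grasp point. The pads swing forward as they close: fully open they stand 13 mm farther back than shut.
Start: joints at [-1.252, 0.383, 0.016, 1.37, -0.006, 1.388, -0.046], TCP at [0.233, 0.58, 0.256] pointing down, gripper open.
Joint ranges: [-2.95, 2.95], [-0.25, 2.06], [-1.52, 1.56], [0.18, 2.33], [-1.44, 4.58], [0.02, 2.06], [-3.01, 3.01]. Speed limits (rad/s): [2.39, 2.39, 3.01, 3.01, 3.14, 3.14, 3.14].

## Interface

Orientations are given as [roll, pitch, yaw] about the fixed x, y, z axes, in that order (R = Rz(yaw) Ry(pitch) Rx(roll)).
In Python, from rig import arm, vision, job gives the robot as it stands.
- The arm moves only by the tool send_rows, never from a script. Its argument "series" is a list of rows, each an object with "xyz": the shift along the tool's x, y, z scaled (see below), a list of three; "twist": the turn, a rotation vector about the tool's x, y, z scaled (see below), a list of three. In form: [{"xyz": [dx, dy, dz], "twist": [ax, ay, az]}, ...]. A call has 1 to 20 rows; each row shifts and turns the commanded pose from where the row before left it, along the tool's axes as they then stand; what a row does not reach is not made up. The controller multiplies each number of a shift by 0.4 m and each number of a turn by pi/2 rad. A row lasts 1/12 s, in which the tool goes at most 41.7 mm and 7.16 degrees, less where a joint would pass 70% of its speed; a pose out of reach is approached as far as the arm can. A call with a number of a shift or a turn outside -1 to 1 is refused whole. A call with a gripper value outside its range is refused whole. "fingers" is the closure, from -1 (fully open) to 1 (shut), set as the call begins (left out, the last holds). The fingers move at their own pace and stop on an object; "squeeze" is the grip in N (left out, the last holds). Time passes only in rows, so rows that do not move let the fingers close. It gives the time, the measured TCP pose, the force and the opening at its end, in the units of the state.
- arm.read_state(): the state, without advancing time (a new reading comes with each control period).
- vision.camera(name): name is "side" or "top" or "wrist"; returns a dict with "color" (400x640x3 uint8, blue, green, red), "depth" (400x640 float32, m along the optical axis (not along the pixel's ray), 0 where there is no reading), "K" (3x3 intrinsics, pixels), "R" (3x3) and "t" (3): a world point X has camera coordinates R X + t. Camera axes: x right, y down, z forward; pixel columns grow to the right and rows downward; lengths in m; the calibration is good to about 2 mm. A picture is of the moment at which its call begins.
- job.sign_off(): hands the job in, once; it reports no verdict.
The state is a dict: "time": time; "qpos": joint angles; "qd": joint speeds; "effort": joint torques, N m; "position": TCP position; "tool_rot": TCP orientation; "contact_force": force on the tool from outside, world axes, zero at the start; "ft_torque": the same for the moment, N m; "width": opening from 0.0 (shut) to 1.0 (fully open).
Only numpy, scipy, OpenCV 4.12 (cv2) and the standard library are available. Lean on these libraries where they do the work, as an engineer would, in place of code of your own. Each camera call takes 0.05 s, during which the arm holds its last target. There are 200 camera calls.

## Task

The green board with the yellow tab leans on its stand with its component side out. Take it by the tab with a light grip (under 50 N), turn it over and set it gently back on the same stand without dropping it, squarely in the ledge and leaning on the back rest with the copper solder side out; let go, then press the green start button all the way down. Leave the blue board with the white tab on its stand and do not press the red stop button.

Things in the scene. Friction and masses are not known exactly. Their poses are not given: they have to be found in the camera images.
- board: Circuit board in a flat grey frame 110 wide, 85 high, 8 thick, with a yellow grip tab on top; 0.12 kg. Origin: centre of the bottom edge, mid-thickness. Own +x: out of the component face (green, black chips); -x: out of the solder face (copper with thin grey strips); z: from bottom edge up to the tab; y: across. Starts on stand_a, component face out.
- board_tab (a point): Centre of the yellow tab (40 wide, 8 thick, rising 30 above the frame at the middle of its top edge), 100 along own z from the board's origin, mid-thickness
- stand_a: Fixed metal stand. Origin: centre of the underside of its 130 x 120 x 8 base (x,y,z); own +x = open front. Back rest 120 wide leans back 35 degrees from upright (top towards own -x), reaching 62 up the slope from a ledge square to it. The ledge's channel for the plate's bottom edge is 15 wide, with a front lip 10 high. It may be on the left or the right. It holds the green board.
- stand_a_seat (a point): Where the bottom-edge centre (origin) of a plate belongs when it rests on stand_a: on the ledge, 4 in front of the back rest; in the stand's own frame at x 33.3, y 0, z 32.3
- stand_b: Same kind of stand, holding the blue board; leave alone
- spare: Blue board in a grey frame of the same size and axes as the green one, with a white tab; stays on stand_b, leave alone
- panel: Fixed grey control box 90 x 150 x 45 (x, y, z), origin under its centre; green start button at its own y +36, red stop button on a yellow disc at its own y -36
- start_top (a point): Centre of the top face of the green start button (32 across); it is pressed straight down
- start (a joint): Travel of the green start button: 0 up, 0.006 m fully down; springs back; takes 4 N
- stop (a joint): Travel of the red stop button: 0 up, 0.006 m fully down; not to be pressed
Mind the look-alikes: they are no part of the job. Leave any brown or turquoise look-alike of the panel alone.

How it is judged:
By the outcome, as a careful person would: the job done as asked, in the order asked, and still so for the second after the job is handed in, with the robot touching nothing.
It also fails if it takes over 58 s, if anything falls off the work surface, if the arm or the gripper's body presses on something with over 40 N, if the wrist force passes 120 N, or if a joint passes its speed limit or range.

## Working session

There is one attempt and no reset: what is moved stays moved. The work goes in short steps, Python scripts to look and compute and a tool call to move; the robot and the scene stay as the last step left them, time stands still between calls to the robot, and variables do not carry over. Pictures are saved under pics/ and viewed, about 8 in all and at most 12, crops included, and the job is handed in when it is done.

Besides the shell and the picture viewer there is one more tool, called after "Call:" by a JSON object that holds its "name" and its "arguments". send_rows: Moves the arm, as the interface text tells. Shifts and turns lie within -1 to 1; 1 stands for 0.4 m of shift or pi/2 rad of turn. Its arguments: {"type":"object","properties":{"series":{"type":"array"},"fingers":{"type":"number"},"squeeze":{"type":"number"}},"required":["series"]}

```bash
ls; mkdir -p pics; python3 - <<'E'
from rig import arm, vision, job
import cv2,numpy as np,pickle
print(arm.read_state())
d={n:vision.camera(n) for n in("side","top")}
pickle.dump(d,open("d0.pkl","wb"))
for n in d:
    cv2.imwrite(f"pics/{n}0.png",d[n]["color"]); print(n,-d[n]["R"].T@d[n]["t"],d[n]["R"].round(2).tolist(),d[n]["K"].tolist())
E
```

```text
pics
{'time': 0.0, 'qpos': array([-1.25191966,  0.38423611,  0.01636554,  1.37113165, -0.00630956,
        1.38818898, -0.04648094]), 'qd': array([-0.00044504,  0.00058326, -0.00162139, -0.0001511 ,  0.00072571,
       -0.00150504,  0.00036429]), 'effort': array([-1.76760777e-04, -6.27599287e+01,  8.44256915e-01, -3.71816933e+01,
        1.66657486e-02,  1.43237165e-02, -3.90948492e-05]), 'position': array([0.23264973, 0.5796102 , 0.25529021]), 'tool_rot': array([-3.13967752e+00,  2.09593946e-05,  2.75990503e+00]), 'contact_force': array([ 0.28820269, -0.22166203, -0.36666037]), 'ft_torque': array([-0.03004669, -0.0231859 ,  0.00882235]), 'width': 1.0022010244672466}
side [-0.00871394 -0.7330463   0.8269027 ] [[0.82, -0.58, -0.02], [-0.4, -0.54, -0.75], [0.42, 0.62, -0.67]] [[438.46405814514486, 0.0, 322.1846715900002], [0.0, 438.46405814514486, 199.69848775959412], [0.0, 0.0, 1.0]]
top [ 0.23647609 -0.0260141   1.2333386 ] [[-0.02, -1.0, 0.02], [-0.98, 0.01, -0.17], [0.17, -0.02, -0.98]] [[433.23496135186485, 0.0, 318.9717320401789], [0.0, 433.23496135186485, 197.4963155789897], [0.0, 0.0, 1.0]]
```

View pics/side0.png

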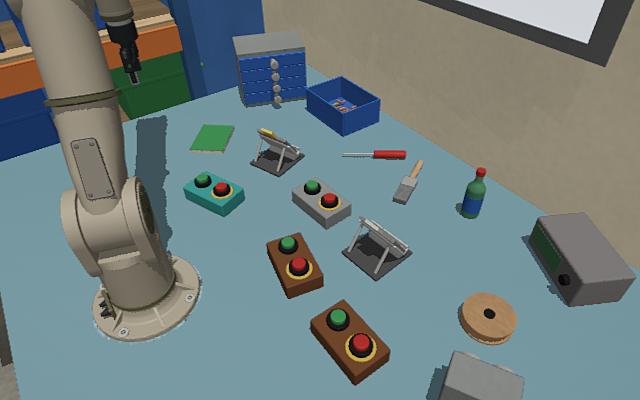

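View pics/top0.png

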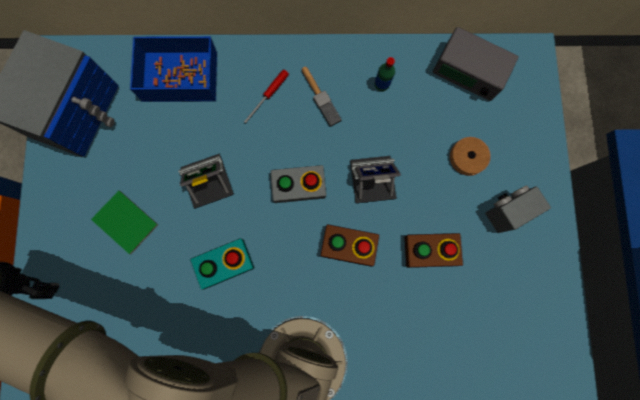

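```bash
cat > h.py <<'E'
import numpy as np,cv2
def cloud(c,m):
    v,u=np.nonzero(m&(c["depth"]>0)); z=c["depth"][v,u]
    K=c["K"]; p=np.stack([(u-K[0,2])/K[0,0]*z,(v-K[1,2])/K[1,1]*z,z],1)
    return (p-c["t"])@c["R"],u,v
def hsv(c): return cv2.cvtColor(c["color"],cv2.COLOR_BGR2HSV)
def proj(c,X):
    p=c["K"]@(c["R"]@np.asarray(X)+c["t"]); return p[:2]/p[2]
def box(s,x0,y0,x1,y1):
    m=np.zeros(s,bool); m[y0:y1,x0:x1]=1; return m
E
python3 - <<'E'
import pickle,numpy as np,cv2
from h import *
d=pickle.load(open("d0.pkl","rb")); S=(400,640)
B={"side":dict(stand=(245,120,310,180),pan=(288,172,355,230)),"top":dict(stand=(172,148,240,212),pan=(265,160,330,206))}
cols=dict(yellow=((20,120,80),(35,255,255)),green=((45,100,40),(80,255,255)))
for n in d:
    c=d[n];H=hsv(c)
    for k,(lo,hi) in cols.items():
        for b in("stand","pan"):
            m=(cv2.inRange(H,lo,hi)>0)&box(S,*B[n][b])
            if m.sum()>5:
                P,u,v=cloud(c,m); print(n,b,k,m.sum(),u.mean().round(1),v.mean().round(1),np.median(P,0).round(4),P.min(0).round(3),P.max(0).round(3))
    m=box(S,*B[n]["stand"]); P,u,v=cloud(c,m)
    P=P[P[:,2]>0.004]
    for z0,z1 in((.004,.012),(.012,.03),(.03,.06),(.06,.09),(.09,.12),(.12,.2)):
        q=P[(P[:,2]>z0)&(P[:,2]<z1)]
        if len(q)>3: print(n,z0,len(q),q.mean(0).round(3),cv2.minAreaRect((q[:,:2]*1000).astype(np.float32)))
    P,u,v=cloud(c,box(S,*B[n]["pan"])); q=P[(P[:,2]>.035)&(P[:,2]<.05)]
    print(n,"panel",len(q),cv2.minAreaRect((q[:,:2]*1000).astype(np.float32)))
a=cv2.resize(d["top"]["color"][135:225,160:250],(540,540),interpolation=2)
b=cv2.resize(d["side"]["color"][115:185,240:320],None,fx=3.2,fy=3.2,interpolation=2)
o=np.zeros((540,800,3),np.uint8);o[:,:540]=a;o[:b.shape[0],540:540+b.shape[1]]=b
cv2.imwrite("pics/crop0.png",o)
E
```

```text
side stand yellow 57 268.1 132.7 [0.48   0.2568 0.1222] [0.468 0.238 0.099] [0.496 0.304 0.132]
side pan yellow 82 329.8 205.6 [ 0.4791 -0.0481  0.0482] [ 0.463 -0.06   0.044] [ 0.519 -0.003  0.06 ]
side pan green 93 311.7 185.1 [0.4824 0.0359 0.0673] [0.47  0.024 0.056] [0.498 0.06  0.071]
side 0.004 919 [0.513 0.283 0.008] ((534.34521484375, 332.68212890625), (344.040283203125, 225.56797790527344), 56.044921875)
side 0.012 224 [0.51  0.266 0.019] ((503.65447998046875, 264.7601318359375), (117.26522064208984, 114.95169067382812), 16.615337371826172)
side 0.03 190 [0.517 0.255 0.045] ((502.7723083496094, 260.3099365234375), (91.57046508789062, 121.07438659667969), 27.694427490234375)
side 0.06 195 [0.504 0.26  0.075] ((496.4136657714844, 263.72479248046875), (44.12827682495117, 122.84180450439453), 26.914531707763672)
side 0.09 100 [0.494 0.256 0.104] ((489.3496398925781, 262.2648010253906), (25.037025451660156, 112.8033447265625), 23.17113494873047)
side 0.12 40 [0.477 0.257 0.127] ((475.82696533203125, 257.5040283203125), (11.487258911132812, 40.84075927734375), 25.15420913696289)

[... 621 characters left out ...]
3.81969451904297, 112.98419189453125), 19.731388092041016)
top 0.03 421 [0.53  0.274 0.044] ((508.1187744140625, 268.57421875), (91.66389465332031, 119.7391357421875), 19.547161102294922)
top 0.06 212 [0.508 0.266 0.074] ((503.3786926269531, 265.3414306640625), (43.50081253051758, 115.27859497070312), 18.388172149658203)
top 0.09 167 [0.493 0.263 0.103] ((489.53570556640625, 262.96728515625), (28.43075180053711, 109.83081817626953), 19.734203338623047)
top 0.12 63 [0.477 0.258 0.125] ((477.925048828125, 258.7744140625), (13.235282897949219, 39.736572265625), 18.274274826049805)
top panel 1209 ((488.6477966308594, 4.168853759765625), (90.67022705078125, 149.97935485839844), 4.714354991912842)
```

View pics/crop0.png

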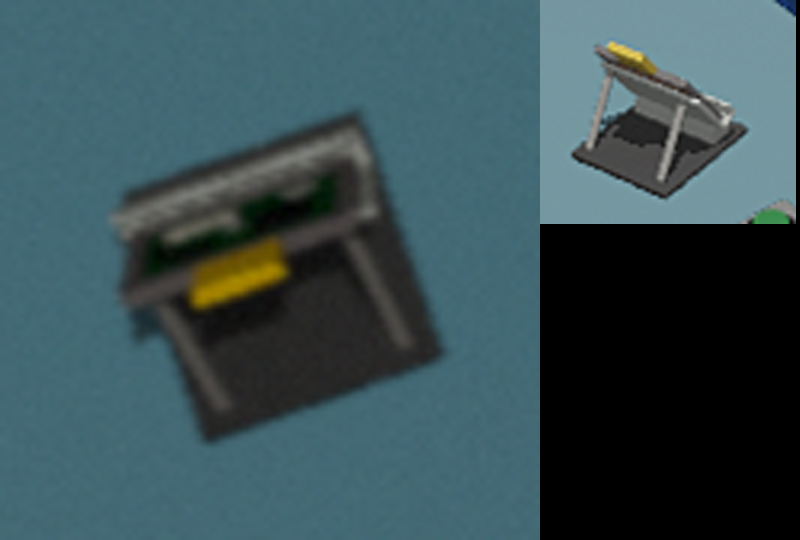

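```bash
cat > plan.py <<'E'
import numpy as np
from scipy.spatial.transform import Rotation as Ro
from rig import arm
th=np.radians(35)
def frame(yaw_deg):
    y=np.radians(yaw_deg); f=np.array([np.cos(y),np.sin(y),0]); z=np.array([0,0,1.])
    return f, np.cos(th)*z-np.sin(th)*f, np.cos(th)*f+np.sin(th)*z   # front, board up u, face normal n
def tool(yaw,flip=False):
    f,u,n=frame(yaw); y=-n if flip else n; z=-u
    return np.stack([np.cross(y,z),y,z],1)
def go(p,R,show=True):
    """shift (tool axes of now) in units, then twist in units, with row counts"""
    s=arm.read_state(); R0=Ro.from_euler("xyz",s["tool_rot"]).as_matrix()
    d=R0.T@(p-s["position"])/.4; w=Ro.from_matrix(R0.T@R).as_rotvec()/(np.pi/2)
    print("now",s["position"].round(4),"q",s["qpos"].round(3),"F",s["contact_force"].round(1),"t",round(s["time"],2),"w",round(s["width"],3))
    print(" shift",d.round(4),"rows>=",np.ceil(np.linalg.norm(d)/.104)," twist",w.round(4),"rows>=",np.ceil(np.linalg.norm(w)/.0795), " shift in final axes",(R.T@(p-s["position"])/.4).round(4))
E
python3 - <<'E'
from plan import *
f,u,n=frame(19); tab=np.array([.481,.259,.114]); go(tab+u*.09,tool(19))
print(tab+u*.09)
E
```

```text
now [0.2327 0.5796 0.2553] q [-1.252  0.384  0.016  1.371 -0.006  1.388 -0.047] F [ 0.6  1.1 -0.2] t 0.1 w 1.003
 shift [-0.7771 -0.5968  0.1702] rows>= 10.0  twist [-0.3655 -0.1661  0.5286] rows>= 9.0  shift in final axes [-0.96    0.0644  0.2514]
[0.43219055 0.24219356 0.18772368]
```

Call:
{"name": "send_rows", "arguments": {"series": [{"xyz": [-0.078, -0.06, 0], "twist": [0, 0, 0]}, {"xyz": [-0.078, -0.06, 0], "twist": [0, 0, 0]}, {"xyz": [-0.078, -0.06, 0], "twist": [0, 0, 0]}, {"xyz": [-0.078, -0.06, 0], "twist": [0, 0, 0]}, {"xyz": [-0.078, -0.06, 0], "twist": [0, 0, 0]}, {"xyz": [-0.078, -0.06, 0], "twist": [0, 0, 0]}, {"xyz": [-0.078, -0.06, 0], "twist": [0, 0, 0]}, {"xyz": [-0.078, -0.06, 0], "twist": [0, 0, 0]}, {"xyz": [-0.078, -0.06, 0], "twist": [0, 0, 0]}, {"xyz": [-0.078, -0.06, 0], "twist": [0, 0, 0]}], "fingers": -1, "squeeze": 35}}

```text
time: 0.93
position: [0.4333, 0.2391, 0.2561]
tool_rot: [-3.141, -0.0, 2.76]
contact_force: [1.3, 0.6, 0.6]
width: 0.993
```

Call:
{"name": "send_rows", "arguments": {"series": [{"xyz": [0, 0, 0], "twist": [-0.0366, -0.0166, 0.0529]}, {"xyz": [0, 0, 0], "twist": [-0.0366, -0.0166, 0.0529]}, {"xyz": [0, 0, 0], "twist": [-0.0366, -0.0166, 0.0529]}, {"xyz": [0, 0, 0], "twist": [-0.0366, -0.0166, 0.0529]}, {"xyz": [0, 0, 0], "twist": [-0.0366, -0.0166, 0.0529]}, {"xyz": [0, 0, 0], "twist": [-0.0366, -0.0166, 0.0529]}, {"xyz": [0, 0, 0], "twist": [-0.0366, -0.0166, 0.0529]}, {"xyz": [0, 0, 0], "twist": [-0.0366, -0.0166, 0.0529]}, {"xyz": [0, 0, 0], "twist": [-0.0366, -0.0166, 0.0529]}, {"xyz": [0, 0, 0], "twist": [-0.0366, -0.0166, 0.0529]}]}}

```text
time: 1.77
position: [0.436, 0.2447, 0.2526]
tool_rot: [2.541, 0.002, 1.912]
contact_force: [-1.6, -0.6, 0.1]
width: 1.001
```

```bash
python3 - <<'E'
from plan import *
f,u,n=frame(19); tab=np.array([.481,.259,.114]); go(tab+u*.09,tool(19))
E
```

```text
now [0.436  0.2447 0.2526] q [-0.485 -0.253 -0.193  2.186  0.244  0.649 -0.497] F [-1.6 -0.6  0.1] t 1.77 w 1.001
 shift [-0.0022 -0.1008  0.1275] rows>= 2.0  twist [-0.0066 -0.0023  0.006 ] rows>= 1.0  shift in final axes [-0.0027 -0.1021  0.1264]
```

Call:
{"name": "send_rows", "arguments": {"series": [{"xyz": [0, -0.033, 0.042], "twist": [-0.0022, -0.0008, 0.002]}, {"xyz": [0, -0.033, 0.042], "twist": [-0.0022, -0.0008, 0.002]}, {"xyz": [-0.003, -0.034, 0.042], "twist": [-0.0022, -0.0008, 0.002]}, {"xyz": [0, 0, 0], "twist": [0, 0, 0]}, {"xyz": [0, 0, 0], "twist": [0, 0, 0]}]}}

```text
time: 2.18
position: [0.4334, 0.2406, 0.1891]
tool_rot: [2.533, 0.002, 1.903]
contact_force: [0.8, 0.1, 0.2]
width: 0.997
```

```bash
python3 - <<'E'
from plan import *
from rig import vision
import cv2,pickle
f,u,n=frame(19); tab=np.array([.481,.259,.114]); go(tab+u*.09,tool(19))
c=vision.camera("wrist"); pickle.dump(c,open("w1.pkl","wb")); cv2.imwrite("pics/w1.png",c["color"])
E
```

```text
now [0.4334 0.2406 0.1891] q [-0.439 -0.189 -0.251  2.293  0.354  0.484 -0.635] F [0.8 0.1 0.2] t 2.18 w 0.997
 shift [ 0.0048 -0.0032  0.002 ] rows>= 1.0  twist [-0.0016  0.001   0.0013] rows>= 1.0  shift in final axes [ 0.0048 -0.0032  0.002 ]
```

View pics/w1.png

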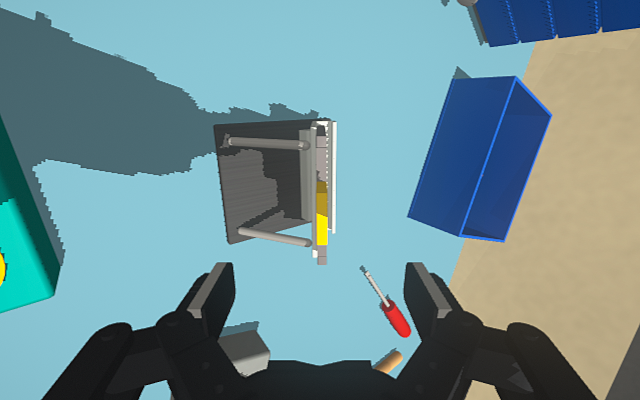

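```bash
python3 - <<'E'
from plan import *
from h import *
import pickle
c=pickle.load(open("w1.pkl","rb"));H=hsv(c)
f,u,n=frame(19); tab=np.array([.481,.259,.114]); B=np.stack([n,np.cross(u,n),u],1)
m=(cv2.inRange(H,(20,120,60),(35,255,255))>0)&box((400,640),300,100,345,280)
P,x,y=cloud(c,m); q=(P-tab)@B
print(m.sum(),"u range",x.min(),x.max(),y.min(),y.max(),"board-frame pct",np.percentile(q,[1,5,25,50,75,95,99],axis=0).round(4).tolist())
# grey frame + face: fit plane of all points of stand crop at board heights near the edge
P,x,y=cloud(c,box((400,640),225,115,345,270)); 
for z0,z1 in((.08,.100),(.100,.111),(.111,.135)):
    s=(P[:,2]>z0)&(P[:,2]<z1); r=(P[s]-tab)@B; print(z0,s.sum(),np.percentile(r,[2,50,98],axis=0).round(4).tolist(),cv2.minAreaRect((P[s][:,:2]*1000).astype(np.float32)))
print("cam",(-c["R"].T@c["t"]).round(3)); print(x.shape, proj(c,tab), proj(c,tab+.015*u))
E
```

```text
665 u range 316 327 182 244 board-frame pct [[-0.0015, -0.0175, -0.0232], [-0.0006, -0.0151, -0.0067], [0.0009, -0.0046, 0.0135], [0.0024, 0.007, 0.0141], [0.0044, 0.0184, 0.0146], [0.0059, 0.0223, 0.0153], [0.0066, 0.0225, 0.0157]]
0.08 403 [[-0.0052, -0.0548, -0.0398], [-0.0027, 0.0198, -0.0383], [0.0045, 0.0595, -0.0167]] ((494.8828125, 265.6885986328125), (21.544509887695312, 118.97807312011719), 15.051390647888184)
0.1 690 [[-0.0015, -0.0507, -0.017], [0.0029, 0.0326, -0.0155], [0.0068, 0.0566, -0.0091]] ((488.8274230957031, 264.34649658203125), (12.209668159484863, 109.67789459228516), 19.358673095703125)
0.111 679 [[-0.0012, -0.0163, -0.0017], [0.003, 0.0067, 0.0142], [0.0067, 0.0223, 0.0156]] ((474.8365173339844, 261.0729675292969), (16.331092834472656, 42.39130401611328), 4.046478271484375)
cam [0.342 0.299 0.286]
(18525,) [317.82802375 215.0090202 ] [317.67610621 222.83226434]
```

```bash
cat >> plan.py <<'E'
tab=np.array([.4823,.2623,.115])
E
python3 - <<'E'
from plan import *
f,u,n=frame(19.2); go(tab+u*.009,tool(19.2))
E
```

```text
now [0.4341 0.2414 0.1908] q [-0.44  -0.189 -0.25   2.291  0.354  0.484 -0.634] F [0.6 0.2 1.1] t 2.23 w 1.0
 shift [ 0.0103 -0.0016  0.2078] rows>= 3.0  twist [ 0.0002  0.0017 -0.0007] rows>= 1.0  shift in final axes [ 0.0097 -0.0015  0.2078]
```

Call:
{"name": "send_rows", "arguments": {"series": [{"xyz": [0.005, -0.001, 0.04], "twist": [0, 0.0017, -0.0007]}, {"xyz": [0.005, 0, 0.04], "twist": [0, 0, 0]}, {"xyz": [0, 0, 0.04], "twist": [0, 0, 0]}, {"xyz": [0, 0, 0.03], "twist": [0, 0, 0]}, {"xyz": [0, 0, 0.03], "twist": [0, 0, 0]}, {"xyz": [0, 0, 0.027], "twist": [0, 0, 0]}, {"xyz": [0, 0, 0], "twist": [0, 0, 0]}, {"xyz": [0, 0, 0], "twist": [0, 0, 0]}]}}

```text
time: 2.9
position: [0.4779, 0.2612, 0.1233]
tool_rot: [2.529, -0.0, 1.906]
contact_force: [0.3, -0.2, 0.6]
width: 0.999
```

```bash
python3 - <<'E'
from plan import *
f,u,n=frame(19.2); go(tab+u*.009,tool(19.2))
E
```

```text
now [0.4779 0.2612 0.1233] q [-0.387  0.043 -0.294  2.268  0.706  0.321 -0.96 ] F [ 0.3 -0.2  0.6] t 2.9 w 0.999
 shift [-0.0011 -0.0026  0.0009] rows>= 1.0  twist [ 0.0009 -0.0001 -0.    ] rows>= 1.0  shift in final axes [-0.0011 -0.0026  0.0009]
```

Call:
{"name": "send_rows", "arguments": {"series": [{"xyz": [0, -0.0026, 0], "twist": [0, 0, 0]}, {"xyz": [0, 0, 0], "twist": [0, 0, 0]}, {"xyz": [0, 0, 0], "twist": [0, 0, 0]}, {"xyz": [0, 0, 0], "twist": [0, 0, 0]}, {"xyz": [0, 0, 0], "twist": [0, 0, 0]}, {"xyz": [0, 0, 0], "twist": [0, 0, 0]}, {"xyz": [0, 0, 0], "twist": [0, 0, 0]}, {"xyz": [0, 0, 0], "twist": [0, 0, 0]}, {"xyz": [0, 0, 0], "twist": [0, 0, 0]}, {"xyz": [0, 0, 0], "twist": [0, 0, 0]}, {"xyz": [0, 0, 0], "twist": [0, 0, 0]}, {"xyz": [0, 0, 0], "twist": [0, 0, 0]}], "fingers": 1, "squeeze": 35}}

```text
time: 3.9
position: [0.477, 0.2608, 0.1223]
tool_rot: [2.529, -0.001, 1.906]
contact_force: [3.6, 0.8, 5.2]
width: 0.09
```

```bash
python3 - <<'E'
from plan import *
f,u,n=frame(19.2); go(tab+u*.009,tool(19.2))
E
```

```text
now [0.477  0.2608 0.1223] q [-0.386  0.042 -0.295  2.271  0.713  0.318 -0.968] F [3.6 0.8 5.2] t 3.9 w 0.09
 shift [-0.0009  0.0007  0.0005] rows>= 1.0  twist [ 0.0013 -0.0004 -0.0001] rows>= 1.0  shift in final axes [-0.0009  0.0007  0.0004]
```

Call:
{"name": "send_rows", "arguments": {"series": [{"xyz": [0, 0.003, -0.01], "twist": [0, 0, 0]}, {"xyz": [0, 0.003, -0.02], "twist": [0, 0, 0]}, {"xyz": [0, 0, -0.03], "twist": [0, 0, 0]}, {"xyz": [0, 0, -0.03], "twist": [0, 0, 0]}, {"xyz": [0, 0, -0.03], "twist": [0, 0, 0]}, {"xyz": [0, 0, -0.03], "twist": [0, 0, 0]}, {"xyz": [0, 0.01, -0.03], "twist": [0, 0, 0]}, {"xyz": [0, 0.03, -0.02], "twist": [0, 0, 0]}, {"xyz": [0, 0.04, 0], "twist": [0, 0, 0]}, {"xyz": [0, 0.04, 0], "twist": [0, 0, 0]}, {"xyz": [0, 0.03, 0], "twist": [0, 0, 0]}, {"xyz": [0, 0, 0], "twist": [0, 0, 0]}]}}

```text
time: 4.9
position: [0.4821, 0.2623, 0.2231]
tool_rot: [2.531, -0.001, 1.905]
contact_force: [-0.3, 1.6, -0.4]
width: 0.089
```

```bash
python3 - <<'E'
from plan import *
from rig import vision
import cv2
f,u,n=frame(19.2); go(tab+u*.009,tool(19.2))
a=vision.camera("side")["color"][60:200,180:360];b=vision.camera("wrist")["color"]
o=np.zeros((400,800,3),np.uint8);o[:280,:360]=cv2.resize(a,None,fx=2,fy=2);o[:275,360:]=cv2.resize(b,(440,275))
cv2.imwrite("pics/l1.png",o)
E
```

```text
now [0.4821 0.2623 0.2231] q [-0.413 -0.107 -0.243  2.143  0.314  0.54  -0.551] F [-0.3  1.6 -0.4] t 4.9 w 0.089
 shift [-0.0005 -0.1546  0.1993] rows>= 3.0  twist [ 0.     -0.0002 -0.0006] rows>= 1.0  shift in final axes [-0.0003 -0.1546  0.1993]
```

View pics/l1.png

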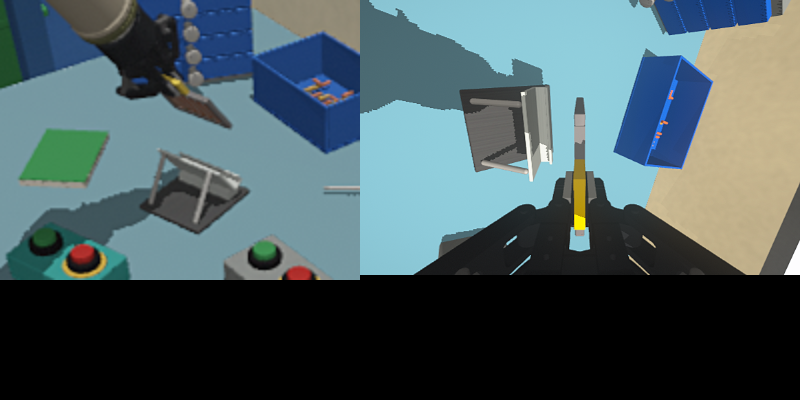

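Call:
{"name": "send_rows", "arguments": {"series": [{"xyz": [0, 0, 0], "twist": [0, 0, -0.02]}, {"xyz": [0, 0, 0], "twist": [0, 0, -0.04]}, {"xyz": [0, 0, 0], "twist": [0, 0, -0.05]}, {"xyz": [0, 0, 0], "twist": [0, 0, -0.05]}, {"xyz": [0, 0, 0], "twist": [0, 0, -0.05]}, {"xyz": [0, 0, 0], "twist": [0, 0, -0.05]}, {"xyz": [0, 0, 0], "twist": [0, 0, -0.05]}, {"xyz": [0, 0, 0], "twist": [0, 0, -0.05]}, {"xyz": [0, 0, 0], "twist": [0, 0, -0.05]}, {"xyz": [0, 0, 0], "twist": [0, 0, -0.05]}, {"xyz": [0, 0, 0], "twist": [0, 0, -0.05]}, {"xyz": [0, 0, 0], "twist": [0, 0, -0.05]}, {"xyz": [0, 0, 0], "twist": [0, 0, -0.05]}, {"xyz": [0, 0, 0], "twist": [0, 0, -0.05]}, {"xyz": [0, 0, 0], "twist": [0, 0, -0.05]}, {"xyz": [0, 0, 0], "twist": [0, 0, -0.05]}, {"xyz": [0, 0, 0], "twist": [0, 0, -0.05]}, {"xyz": [0, 0, 0], "twist": [0, 0, -0.05]}, {"xyz": [0, 0, 0], "twist": [0, 0, -0.05]}, {"xyz": [0, 0, 0], "twist": [0, 0, -0.05]}]}}

```text
time: 6.67
position: [0.4797, 0.2613, 0.2209]
tool_rot: [3.101, 0.607, -2.878]
contact_force: [-0.3, 0.4, -0.0]
width: 0.085
```

```bash
python3 - <<'E'
from plan import *
f,u,n=frame(19.2); go(np.array([.4821,.2623,.2231]),tool(19.2,True))
E
```

```text
now [0.4797 0.2613 0.2209] q [-0.563 -0.113 -0.104  2.155  0.347  0.546  0.93 ] F [-0.3  0.4 -0. ] t 6.67 w 0.085
 shift [-0.0085  0.0008 -0.0008] rows>= 1.0  twist [ 0.0012 -0.0017 -1.0373] rows>= 14.0  shift in final axes [-0.0003 -0.0085 -0.0008]
```

Direction right (q7 rising). The rest of the turn.

Call:
{"name": "send_rows", "arguments": {"series": [{"xyz": [0, 0, 0], "twist": [0, 0, -0.05]}, {"xyz": [0, 0, 0], "twist": [0, 0, -0.055]}, {"xyz": [0, 0, 0], "twist": [0, 0, -0.055]}, {"xyz": [0, 0, 0], "twist": [0, 0, -0.055]}, {"xyz": [0, 0, 0], "twist": [0, 0, -0.055]}, {"xyz": [0, 0, 0], "twist": [0, 0, -0.055]}, {"xyz": [0, 0, 0], "twist": [0, 0, -0.055]}, {"xyz": [0, 0, 0], "twist": [0, 0, -0.055]}, {"xyz": [0, 0, 0], "twist": [0, 0, -0.055]}, {"xyz": [0, 0, 0], "twist": [0, 0, -0.055]}, {"xyz": [0, 0, 0], "twist": [0, 0, -0.055]}, {"xyz": [0, 0, 0], "twist": [0, 0, -0.055]}, {"xyz": [0, 0, 0], "twist": [0, 0, -0.055]}, {"xyz": [0, 0, 0], "twist": [0, 0, -0.055]}, {"xyz": [0, 0, 0], "twist": [0, 0, -0.055]}, {"xyz": [0, 0, 0], "twist": [0, 0, -0.055]}, {"xyz": [0, 0, 0], "twist": [0, 0, -0.055]}, {"xyz": [0, 0, 0], "twist": [0, 0, -0.055]}, {"xyz": [0, 0, 0], "twist": [0, 0, -0.052]}, {"xyz": [0, 0, 0], "twist": [0, 0, 0]}]}}

```text
time: 8.33
position: [0.4798, 0.2614, 0.221]
tool_rot: [-2.533, -0.0, -1.236]
contact_force: [-0.0, 0.2, -1.4]
width: 0.084
```

```bash
python3 - <<'E'
from plan import *
from rig import vision
from h import *
import pickle
f,u,n=frame(19.2); P0=np.array([.477,.2608,.1223])
go(P0+u*.07+.006*n,tool(19.2,True))
s=arm.read_state(); c=vision.camera("wrist"); pickle.dump(c,open("w2.pkl","wb"))
cv2.imwrite("pics/w2.png",c["color"])
R=Ro.from_euler("xyz",s["tool_rot"]).as_matrix()
m=(cv2.inRange(hsv(c),(20,120,60),(35,255,255))>0)&box((400,640),300,100,345,380)
P,x,y=cloud(c,m); q=(P-s["position"])@R
print("yellow in tool frame",m.sum(),np.percentile(q,[1,5,50,95,99],axis=0).round(4).tolist())
P,x,y=cloud(c,box((400,640),270,90,370,380)); q=(P-s["position"])@R
k=(abs(q[:,1])<.006)&(q[:,2]>.01)&(q[:,2]<.12); print("board strip",np.percentile(q[k],[1,50,99],axis=0).round(4).tolist())
E
```

```text
now [0.4798 0.2614 0.221 ] q [-0.728 -0.12   0.049  2.161  0.385  0.554  2.527] F [-0.   0.2 -1.4] t 8.33 w 0.084
 shift [-0.0009  0.1324  0.0235] rows>= 2.0  twist [ 0.0016 -0.0002 -0.0003] rows>= 1.0  shift in final axes [-0.001   0.1324  0.0231]
yellow in tool frame 1745 [[-0.0193, -0.004, -0.0103], [-0.0167, -0.0034, -0.0068], [0.0087, 0.0002, -0.0056], [0.0197, 0.0037, 0.0166], [0.02, 0.004, 0.0222]]
board strip [[-0.0536, -0.0052, 0.011], [0.0374, 0.0007, 0.0241], [0.0549, 0.0052, 0.0978]]
```

View pics/w2.png

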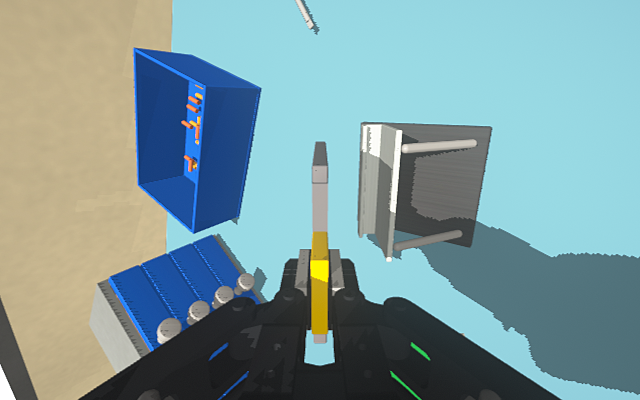

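Call:
{"name": "send_rows", "arguments": {"series": [{"xyz": [0, 0.02, 0], "twist": [0.0016, 0, 0]}, {"xyz": [0, 0.03, 0], "twist": [0, 0, 0]}, {"xyz": [0, 0.03, 0], "twist": [0, 0, 0]}, {"xyz": [0, 0.03, 0], "twist": [0, 0, 0]}, {"xyz": [0, 0.02, 0.003], "twist": [0, 0, 0]}, {"xyz": [0, 0.002, 0.02], "twist": [0, 0, 0]}, {"xyz": [0, 0, 0], "twist": [0, 0, 0]}]}}

```text
time: 8.97
position: [0.4451, 0.2495, 0.1835]
tool_rot: [-2.529, 0.003, -1.24]
contact_force: [-0.3, 0.8, -0.1]
width: 0.082
```

```bash
python3 - <<'E'
from plan import *
f,u,n=frame(19.2); P0=np.array([.477,.2608,.1223])
go(P0+u*.012+.0035*n,tool(19.2,True))
E
```

```text
now [0.4451 0.2495 0.1835] q [-0.707 -0.153 -0.006  2.284  0.478  0.479  2.391] F [-0.3  0.8 -0.1] t 8.97 w 0.082
 shift [-0.0004  0.0099  0.1438] rows>= 2.0  twist [-0.001  -0.0001 -0.0034] rows>= 1.0  shift in final axes [-0.0004  0.0097  0.1438]
```

Call:
{"name": "send_rows", "arguments": {"series": [{"xyz": [0, 0.003, 0.02], "twist": [-0.001, 0, -0.0034]}, {"xyz": [0, 0.004, 0.025], "twist": [0, 0, 0]}, {"xyz": [0, 0.003, 0.025], "twist": [0, 0, 0]}, {"xyz": [0, 0, 0.025], "twist": [0, 0, 0]}, {"xyz": [0, 0, 0.025], "twist": [0, 0, 0]}, {"xyz": [0, 0, 0.015], "twist": [0, 0, 0]}, {"xyz": [0, 0, 0.009], "twist": [0, 0, 0]}, {"xyz": [0, 0, 0], "twist": [0, 0, 0]}, {"xyz": [0, 0, 0], "twist": [0, 0, 0]}]}}

```text
time: 9.72
position: [0.4737, 0.2598, 0.1355]
tool_rot: [-2.53, -0.0, -1.235]
contact_force: [1.0, -0.4, -0.8]
width: 0.088
```

```bash
python3 - <<'E'
from plan import *
f,u,n=frame(19.2); P0=np.array([.477,.2608,.1223])
go(P0+.0015*n,tool(19.2,True))
E
```

```text
now [0.4737 0.2598 0.1355] q [-6.750e-01 -2.000e-03 -7.000e-03  2.276e+00  6.180e-01  3.440e-01
  2.264e+00] F [ 1.  -0.4 -0.8] t 9.72 w 0.088
 shift [0.0002 0.0083 0.032 ] rows>= 1.0  twist [-0.0008  0.      0.0003] rows>= 1.0  shift in final axes [0.0002 0.0082 0.032 ]
```

Call:
{"name": "send_rows", "arguments": {"series": [{"xyz": [0, 0.003, 0.005], "twist": [-0.0008, 0, 0]}, {"xyz": [0, 0.003, 0.005], "twist": [0, 0, 0]}, {"xyz": [0, 0, 0.005], "twist": [0, 0, 0]}, {"xyz": [0, 0, 0.005], "twist": [0, 0, 0]}, {"xyz": [0, 0, 0.004], "twist": [0, 0, 0]}, {"xyz": [0, 0, 0.003], "twist": [0, 0, 0]}, {"xyz": [0, 0, 0], "twist": [0, 0, 0]}, {"xyz": [0, 0, 0], "twist": [0, 0, 0]}]}}

```text
time: 10.38
position: [0.4777, 0.2611, 0.1253]
tool_rot: [-2.531, -0.0, -1.235]
contact_force: [-0.1, 0.3, -0.5]
width: 0.089
```

```bash
python3 - <<'E'
from plan import *
f,u,n=frame(19.2); P0=np.array([.477,.2608,.1223])
go(P0,tool(19.2,True)); print(arm.read_state()["contact_force"]@np.stack([n,np.cross(u,n),u],1))
E
```

```text
now [0.4777 0.2611 0.1253] q [-0.674  0.026 -0.004  2.277  0.66   0.32   2.222] F [-0.1  0.3 -0.5] t 10.38 w 0.089
 shift [0.0001 0.0057 0.005 ] rows>= 1.0  twist [-0.      0.0001  0.0003] rows>= 1.0  shift in final axes [0.0001 0.0057 0.005 ]
[-0.30851661  0.27466616 -0.42380221]
```

Call:
{"name": "send_rows", "arguments": {"series": [{"xyz": [0, 0, 0.002], "twist": [0, 0, 0]}, {"xyz": [0, 0, 0.002], "twist": [0, 0, 0]}, {"xyz": [0, 0.001, 0.001], "twist": [0, 0, 0]}, {"xyz": [0, 0.002, 0], "twist": [0, 0, 0]}, {"xyz": [0, 0, 0], "twist": [0, 0, 0]}, {"xyz": [0, 0, 0], "twist": [0, 0, 0]}]}}

```text
time: 10.88
position: [0.4782, 0.2613, 0.1237]
tool_rot: [-2.529, 0.0, -1.235]
contact_force: [-0.7, -1.8, 4.1]
width: 0.088
```

```bash
python3 - <<'E'
from plan import *
f,u,n=frame(19.2); P0=np.array([.477,.2608,.1223])
go(P0,tool(19.2,True)); print(arm.read_state()["contact_force"]@np.stack([n,np.cross(u,n),u],1))
from rig import vision
import cv2
a=vision.camera("side")["color"][90:190,220:340];b=vision.camera("wrist")["color"]
o=np.zeros((400,800,3),np.uint8);o[:300,:360]=cv2.resize(a,None,fx=3,fy=3);o[:275,360:]=cv2.resize(b,(440,275))
cv2.imwrite("pics/p1.png",o)
E
```

```text
now [0.4782 0.2613 0.1237] q [-0.674  0.03  -0.003  2.278  0.673  0.314  2.209] F [-0.7 -1.8  4.1] t 10.88 w 0.088
 shift [0.0001 0.0046 0.0009] rows>= 1.0  twist [-0.0009  0.0002  0.    ] rows>= 1.0  shift in final axes [0.0001 0.0046 0.0009]
[ 1.34242735 -1.47464435  4.11879387]
```

View pics/p1.png

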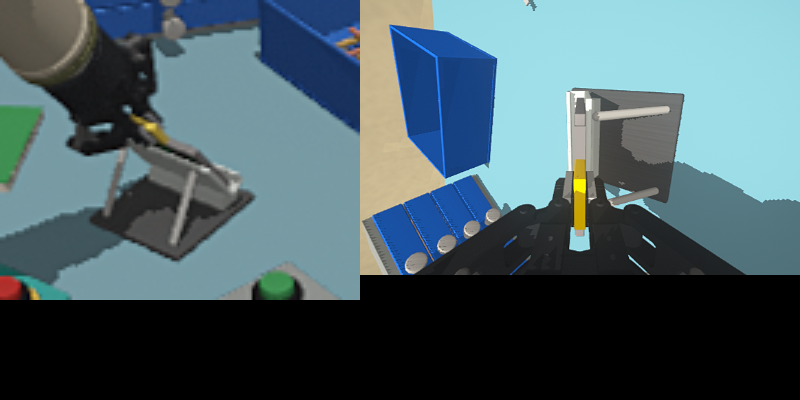

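Call:
{"name": "send_rows", "arguments": {"series": [{"xyz": [0, 0.002, 0], "twist": [0, 0, 0]}, {"xyz": [0, 0.002, 0], "twist": [0, 0, 0]}, {"xyz": [0, 0, 0], "twist": [0, 0, 0]}, {"xyz": [0, 0, 0], "twist": [0, 0, 0]}, {"xyz": [0, 0, 0], "twist": [0, 0, 0]}]}}

```text
time: 11.4
position: [0.4773, 0.2611, 0.1229]
tool_rot: [-2.529, 0.0, -1.235]
contact_force: [3.0, -2.0, 6.0]
width: 0.086
```

```bash
python3 - <<'E'
from plan import *
f,u,n=frame(19.2); P0=np.array([.477,.2608,.1223])
go(P0,tool(19.2,True)); print(arm.read_state()["contact_force"]@np.stack([n,np.cross(u,n),u],1))
E
```

```text
now [0.4773 0.2611 0.1229] q [-0.675  0.03  -0.004  2.281  0.68   0.313  2.202] F [ 3. -2.  6.] t 11.4 w 0.086
 shift [0.0004 0.0017 0.0008] rows>= 1.0  twist [-0.0012  0.0004  0.0002] rows>= 1.0  shift in final axes [0.0004 0.0017 0.0008]
[ 5.25102169 -2.90392335  3.65825904]
```

Call:
{"name": "send_rows", "arguments": {"series": [{"xyz": [0, 0, 0], "twist": [0, 0, 0]}, {"xyz": [0, 0, 0], "twist": [0, 0, 0]}, {"xyz": [0, 0, 0], "twist": [0, 0, 0]}, {"xyz": [0, 0, 0], "twist": [0, 0, 0]}, {"xyz": [0, 0, 0], "twist": [0, 0, 0]}, {"xyz": [0, 0, 0], "twist": [0, 0, 0]}], "fingers": 0.5}}

```text
time: 11.9
position: [0.4763, 0.2607, 0.1218]
tool_rot: [-2.531, -0.0, -1.235]
contact_force: [-0.1, -0.4, 0.7]
width: 0.249
```

Call:
{"name": "send_rows", "arguments": {"series": [{"xyz": [0, 0, 0], "twist": [0, 0, 0]}, {"xyz": [0, 0, 0], "twist": [0, 0, 0]}, {"xyz": [0, 0, 0], "twist": [0, 0, 0]}, {"xyz": [0, 0, 0], "twist": [0, 0, 0]}, {"xyz": [0, 0, 0], "twist": [0, 0, 0]}, {"xyz": [0, 0, 0], "twist": [0, 0, 0]}, {"xyz": [0, 0, -0.02], "twist": [0, 0, 0]}, {"xyz": [0, 0, -0.03], "twist": [0, 0, 0]}, {"xyz": [0, 0, -0.04], "twist": [0, 0, 0]}, {"xyz": [0, 0, -0.04], "twist": [0, 0, 0]}, {"xyz": [0, 0, -0.04], "twist": [0, 0, 0]}, {"xyz": [0, 0, 0], "twist": [0, 0, 0]}], "fingers": -0.6}}

```text
time: 12.9
position: [0.4396, 0.2484, 0.1803]
tool_rot: [-2.527, 0.001, -1.235]
contact_force: [0.7, -0.0, 0.6]
width: 0.797
```

```bash
python3 - <<'E'
from plan import *
from rig import vision
from h import *
f,u,n=frame(19.2); P0=np.array([.477,.2608,.1223])
go(P0+u*.09,tool(19.2,True))
B=np.stack([n,np.cross(u,n),u],1)
w=vision.camera("wrist");t=vision.camera("top");s=vision.camera("side")
m=(cv2.inRange(hsv(w),(20,120,60),(35,255,255))>0)&box((400,640),250,60,400,300)
P,x,y=cloud(w,m); print(m.sum(),np.percentile((P-tab)@B,[1,5,50,95,99],axis=0).round(4).tolist())
o=np.zeros((560,800,3),np.uint8)
o[:300,:360]=cv2.resize(s["color"][90:190,220:340],None,fx=3,fy=3);o[:275,360:]=cv2.resize(w["color"],(440,275))
o[310:560,:300]=cv2.resize(t["color"][140:215,165:255],(300,250),interpolation=2)
cv2.imwrite("pics/r1.png",o)
E
```

```text
now [0.4396 0.2484 0.1803] q [-0.694 -0.161 -0.026  2.3    0.484  0.471  2.383] F [ 0.7 -0.   0.6] t 12.9 w 0.797
 shift [ 0.0013  0.0022 -0.0497] rows>= 1.0  twist [-0.0022  0.001   0.0002] rows>= 1.0  shift in final axes [ 0.0014  0.0024 -0.0497]
751 [[-0.0041, -0.0199, -0.1001], [-0.0038, -0.0197, -0.0085], [-0.0001, -0.0055, 0.0148], [0.0033, 0.0179, 0.0158], [0.0053, 0.0496, 0.0162]]
```

View pics/r1.png

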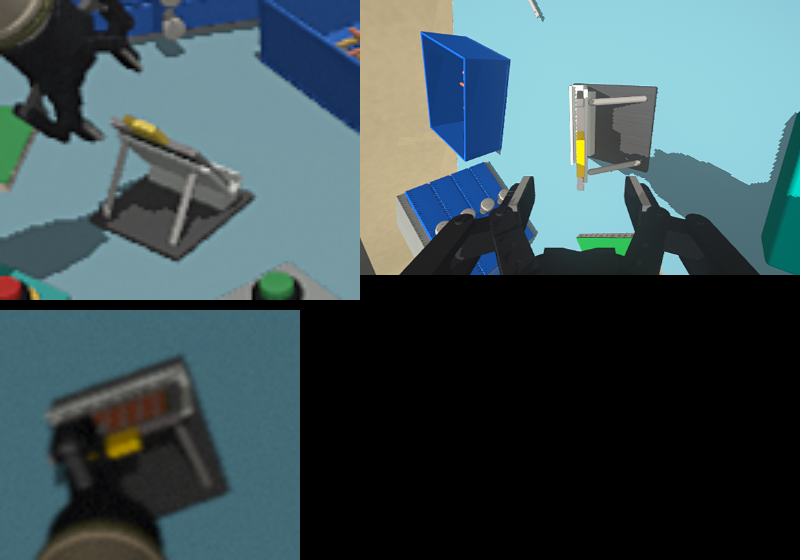

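Call:
{"name": "send_rows", "arguments": {"series": [{"xyz": [0, 0, -0.025], "twist": [0, 0, 0]}, {"xyz": [0, 0, -0.025], "twist": [0, 0, 0]}, {"xyz": [0, 0, 0], "twist": [0, 0, 0]}]}}

```text
time: 13.3
position: [0.4289, 0.2441, 0.1944]
tool_rot: [-2.53, -0.0, -1.235]
contact_force: [0.8, -0.0, 0.7]
width: 0.799
```

```bash
python3 - <<'E'
from plan import *
go(np.array([.4847,.038,.17]),np.array([[-1,0,0],[0,1,0],[0,0,-1.]]).T)
s=arm.read_state();R0=Ro.from_euler("xyz",s["tool_rot"]).as_matrix();print("60mm up in tool axes",R0.T@[0,0,.15])
E
```

```text
now [0.4289 0.2441 0.1944] q [-0.704 -0.209 -0.028  2.3    0.45   0.521  2.413] F [ 0.8 -0.   0.7] t 13.3 w 0.799
 shift [0.5325 0.0661 0.0281] rows>= 6.0  twist [-0.2624  0.3692  1.1705] rows>= 16.0  shift in final axes [-0.1395 -0.5154  0.0609]
60mm up in tool axes [ 2.58117487e-05 -8.60739033e-02 -1.22846581e-01]
```

Call:
{"name": "send_rows", "arguments": {"series": [{"xyz": [0, 0, 0], "twist": [-0.0164, 0.0231, 0.0732]}, {"xyz": [0, 0, 0], "twist": [-0.0164, 0.0231, 0.0732]}, {"xyz": [0, 0, 0], "twist": [-0.0164, 0.0231, 0.0732]}, {"xyz": [0, 0, 0], "twist": [-0.0164, 0.0231, 0.0732]}, {"xyz": [0, 0, 0], "twist": [-0.0164, 0.0231, 0.0732]}, {"xyz": [0, 0, 0], "twist": [-0.0164, 0.0231, 0.0732]}, {"xyz": [0, 0, 0], "twist": [-0.0164, 0.0231, 0.0732]}, {"xyz": [0, 0, 0], "twist": [-0.0164, 0.0231, 0.0732]}, {"xyz": [0, 0, 0], "twist": [-0.0164, 0.0231, 0.0732]}, {"xyz": [0, 0, 0], "twist": [-0.0164, 0.0231, 0.0732]}, {"xyz": [0, 0, 0], "twist": [-0.0164, 0.0231, 0.0732]}, {"xyz": [0, 0, 0], "twist": [-0.0164, 0.0231, 0.0732]}, {"xyz": [0, 0, 0], "twist": [-0.0164, 0.0231, 0.0732]}, {"xyz": [0, 0, 0], "twist": [-0.0164, 0.0231, 0.0732]}, {"xyz": [0, 0, 0], "twist": [-0.0164, 0.0231, 0.0732]}, {"xyz": [0, 0, 0], "twist": [-0.0164, 0.0231, 0.0732]}], "fingers": 1}}

```text
time: 14.63
position: [0.4295, 0.244, 0.1926]
tool_rot: [-3.141, -0.003, 3.134]
contact_force: [-0.1, 0.2, 0.0]
width: 0.001
```

```bash
python3 - <<'E'
from plan import *
go(np.array([.4847,.038,.17]),np.array([[-1,0,0],[0,1,0],[0,0,-1.]]).T)
E
```

```text
now [0.4295 0.244  0.1926] q [-0.551  0.149 -0.033  1.811  0.004  1.184  0.979] F [-0.1  0.2  0. ] t 14.63 w 0.001
 shift [-0.142  -0.514   0.0565] rows>= 6.0  twist [-0.0004 -0.0019 -0.0047] rows>= 1.0  shift in final axes [-0.138  -0.515   0.0565]
```

Call:
{"name": "send_rows", "arguments": {"series": [{"xyz": [-0.01, -0.074, 0], "twist": [0, -0.0019, -0.0047]}, {"xyz": [-0.01, -0.074, 0], "twist": [0, 0, 0]}, {"xyz": [-0.018, -0.074, 0], "twist": [0, 0, 0]}, {"xyz": [-0.02, -0.074, 0.01], "twist": [0, 0, 0]}, {"xyz": [-0.025, -0.074, 0.015], "twist": [0, 0, 0]}, {"xyz": [-0.025, -0.074, 0.015], "twist": [0, 0, 0]}, {"xyz": [-0.03, -0.071, 0.016], "twist": [0, 0, 0]}, {"xyz": [0, 0, 0], "twist": [0, 0, 0]}, {"xyz": [0, 0, 0], "twist": [0, 0, 0]}]}}

```text
time: 15.38
position: [0.4855, 0.0358, 0.1701]
tool_rot: [-3.139, 0.0, -3.141]
contact_force: [1.1, 0.6, 0.1]
width: -0.001
```

```bash
python3 - <<'E'
from plan import *
from rig import vision
from h import *
w=vision.camera("wrist");cv2.imwrite("pics/b1.png",w["color"])
H=hsv(w); g=(cv2.inRange(H,(45,100,40),(80,255,255))>0)
P,x,y=cloud(w,g); k=(abs(P[:,0]-.485)<.03)&(abs(P[:,1]-.038)<.03)&(P[:,2]>.05)
print(k.sum(),np.percentile(P[k],[1,5,50,95,99],axis=0).round(4).tolist())
T=P[k]; T=T[T[:,2]>np.percentile(T[:,2],95)-.004]; c,_=cv2.minEnclosingCircle((T[:,:2]*1000).astype(np.float32)); print(c,_,T[:,2].mean())
go(np.array([c[0]/1000,c[1]/1000,.17]),np.array([[-1,0,0],[0,1,0],[0,0,-1.]]).T)
E
```

```text
1214 [[0.4693, 0.0264, 0.0592], [0.4704, 0.0281, 0.0631], [0.4826, 0.0408, 0.0675], [0.4962, 0.0533, 0.0687], [0.4985, 0.0551, 0.069]]
(484.2630615234375, 41.133209228515625) 15.777774810791016 0.06751767027003522
now [0.4852 0.0377 0.1705] q [-0.285  0.148  0.155  1.868 -0.024  1.127  1.453] F [0.1 0.8 0.2] t 15.43 w 0.003
 shift [0.0023 0.0085 0.0013] rows>= 1.0  twist [-0.0008  0.0004  0.0026] rows>= 1.0  shift in final axes [0.0024 0.0085 0.0013]
```

View pics/b1.png

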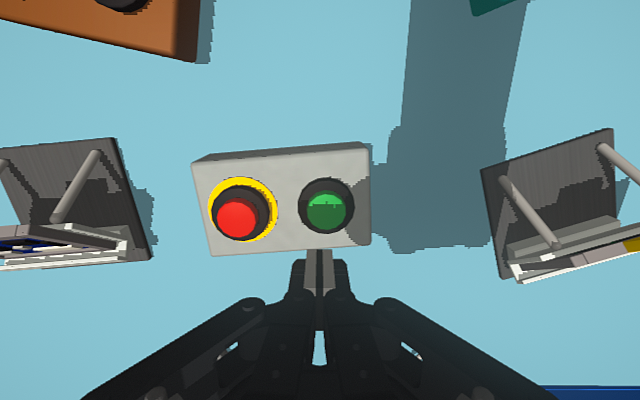

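Call:
{"name": "send_rows", "arguments": {"series": [{"xyz": [0.002, 0.0085, 0.03], "twist": [0, 0, 0]}, {"xyz": [0, 0, 0.045], "twist": [0, 0, 0]}, {"xyz": [0, 0, 0.045], "twist": [0, 0, 0]}, {"xyz": [0, 0, 0.04], "twist": [0, 0, 0]}, {"xyz": [0, 0, 0.02], "twist": [0, 0, 0]}, {"xyz": [0, 0, 0], "twist": [0, 0, 0]}, {"xyz": [0, 0, 0], "twist": [0, 0, 0]}]}}

```text
time: 16.02
position: [0.4845, 0.0426, 0.0999]
tool_rot: [-3.141, 0.002, -3.134]
contact_force: [-0.1, 0.2, 0.4]
width: -0.003
```

Call:
{"name": "send_rows", "arguments": {"series": [{"xyz": [0, 0, 0.004], "twist": [0, 0, 0]}, {"xyz": [0, 0, 0.004], "twist": [0, 0, 0]}, {"xyz": [0, 0, 0.004], "twist": [0, 0, 0]}, {"xyz": [0, 0, 0.004], "twist": [0, 0, 0]}, {"xyz": [0, 0, 0.004], "twist": [0, 0, 0]}, {"xyz": [0, 0, 0], "twist": [0, 0, 0]}, {"xyz": [0, 0, 0], "twist": [0, 0, 0]}]}}

```text
time: 16.6
position: [0.4846, 0.0418, 0.092]
tool_rot: [-3.142, 0.003, -3.135]
contact_force: [-0.4, -0.0, 0.9]
width: 0.003
```

Call:
{"name": "send_rows", "arguments": {"series": [{"xyz": [0, 0, 0.003], "twist": [0, 0, 0]}, {"xyz": [0, 0, 0.003], "twist": [0, 0, 0]}, {"xyz": [0, 0, 0.003], "twist": [0, 0, 0]}, {"xyz": [0, 0, 0.003], "twist": [0, 0, 0]}, {"xyz": [0, 0, 0.002], "twist": [0, 0, 0]}, {"xyz": [0, 0, 0], "twist": [0, 0, 0]}, {"xyz": [0, 0, 0], "twist": [0, 0, 0]}]}}

```text
time: 17.18
position: [0.4847, 0.0418, 0.0864]
tool_rot: [-3.142, 0.003, -3.135]
contact_force: [-0.3, -0.3, 3.6]
width: 0.0
```

Call:
{"name": "send_rows", "arguments": {"series": [{"xyz": [0, 0, 0.002], "twist": [0, 0, 0]}, {"xyz": [0, 0, 0.002], "twist": [0, 0, 0]}, {"xyz": [0, 0, 0], "twist": [0, 0, 0]}, {"xyz": [0, 0, 0], "twist": [0, 0, 0]}, {"xyz": [0, 0, 0], "twist": [0, 0, 0]}]}}

```text
time: 17.6
position: [0.4848, 0.0418, 0.0859]
tool_rot: [3.141, 0.003, -3.135]
contact_force: [-6.8, -0.7, 16.1]
width: -0.0
```

Call:
{"name": "send_rows", "arguments": {"series": [{"xyz": [0, 0, -0.02], "twist": [0, 0, 0]}, {"xyz": [0, 0, -0.04], "twist": [0, 0, 0]}, {"xyz": [0, 0, -0.06], "twist": [0, 0, 0]}, {"xyz": [0, 0, -0.06], "twist": [0, 0, 0]}, {"xyz": [0, 0, -0.06], "twist": [0, 0, 0]}, {"xyz": [0, 0, -0.04], "twist": [0, 0, 0]}, {"xyz": [0, 0, 0], "twist": [0, 0, 0]}, {"xyz": [0, 0, 0], "twist": [0, 0, 0]}, {"xyz": [0, 0, 0], "twist": [0, 0, 0]}]}}

```text
time: 18.35
position: [0.4837, 0.0418, 0.1957]
tool_rot: [-3.141, 0.001, -3.135]
contact_force: [0.6, -0.1, -0.1]
width: 0.002
```

```bash
python3 - <<'E'
from plan import *
from rig import vision
from h import *
s=arm.read_state();print(s["position"],s["contact_force"],s["time"])
t=vision.camera("top");d=vision.camera("side")
f,u,n=frame(19.2);B=np.stack([n,np.cross(u,n),u],1)
for c,b in((t,(172,148,240,212)),(d,(245,120,310,180))):
    m=(cv2.inRange(hsv(c),(20,120,80),(35,255,255))>0)&box((400,640),*b); P,x,y=cloud(c,m); k=P[:,2]>.1; print(k.sum(),np.median(P[k],0).round(4),np.percentile((P[k]-tab)@B,[5,50,95],axis=0).round(4).tolist())
o=np.zeros((420,800,3),np.uint8);o[:400,:400]=cv2.resize(t["color"][140:220,160:240],(400,400),interpolation=2);o[:300,400:]=cv2.resize(d["color"][100:250,230:430],(400,300),interpolation=2)
cv2.imwrite("pics/f1.png",o)
E
```

```text
[0.48366108 0.04178637 0.19571268] [ 0.56230178 -0.0665442  -0.13232761] 18.35
104 [0.4807 0.2597 0.1222] [[-0.004, -0.0195, -0.0128], [0.0026, -0.0017, 0.0078], [0.0042, 0.0159, 0.0156]]
59 [0.4792 0.2573 0.123 ] [[-0.0026, -0.0197, -0.0129], [-0.0008, -0.0047, 0.0106], [0.0034, 0.0174, 0.0171]]
```

View pics/f1.png

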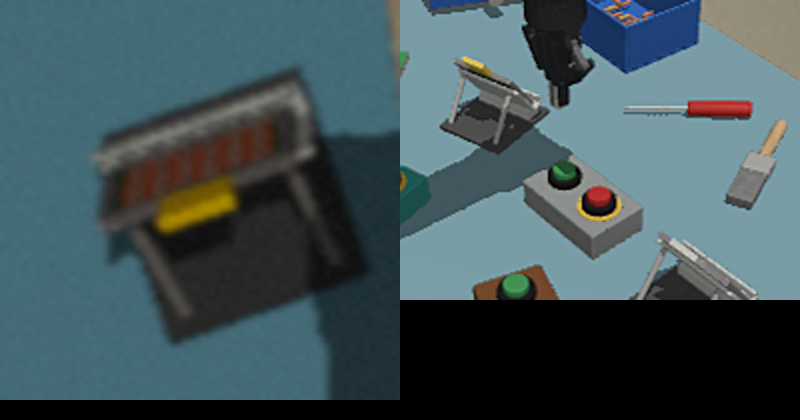

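The board sits squarely in the ledge with its copper side out. The tab is within about 1–2 mm of where it started, and the arm is clear of everything.

```bash
python3 -c "
from rig import job
print(job.sign_off())"
```

```text
the job is handed in; nothing more can be done
None
```

The green board is back on its own stand with the copper side out. The start button has been pressed, and the job was handed in at about 18.5 s of the 58 s allowed.

- **Board:** I took it by the yellow tab with the grip set to 35 N, lifted it clear and turned it half round. I then lowered it until it touched the ledge and back rest at about 4–5 N each, and let go.
- **Start button:** I pressed it straight down with shut fingers. The force stayed near 4 N through the travel, then rose to 16 N with no further movement, so I took it as fully down. The travel itself I inferred from the tip height and force, as the joint can't be read. The fingers then moved clear.
- **Last checks:** The top camera shows the copper side out and the board square in the ledge. Both cameras put the tab within about 1–2 mm of its first place, apart from up to about 5 mm sideways in medians taken on few, partly hidden pixels. Its edges agree to about 3 mm. The contact force on the arm was near zero.
- **Not touched:** I made no move near the red stop button, the blue board or the look-alike panels.
- **One doubt:** On the first approach, joint 2 read -0.253 against its -0.25 limit for a moment. This may be reading noise or a real brush with the limit.

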